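# Hang the spare trolley wheel on the double J-hook

### The arm

A 7-joint arm with a two-finger parallel gripper is mounted at the origin on the work surface. World frame = base frame: x ahead of the robot, y to its left, z up, the work surface at z = 0. Lengths are in m, angles in rad, forces in N, time in s.
With the tool pointing down it reaches from about 0.425 to 0.95 m from the base axis. Payload 4.7 kg.
Tool frame: the origin (TCP) lies on the centre line of the jaws, within the pads' length; the fingertips stand robot.nose_length ahead of it and the grasp point (between the pads) lies 8 mm behind it (robot.nose_length is the distance from the TCP to the fingertips, in m); z points along the fingers, y is the line along which they close (so a half turn about z gives the same grasp; the last joint's range is limited). The gripper opens to 85 mm and grips with 20 to 120 N. Pads are 22 mm wide; open, the fingers measure 114 mm over their backs; the gripper's body (76 mm by 85 mm) begins 54 mm behind the grasp point. The pads swing forward as they close: fully open they stand 13 mm farther back than shut.
Start: joints at [-1.155, 0.469, -0.049, 1.532, 0.024, 1.141, -0.082], TCP at [0.29, 0.609, 0.242] pointing down, gripper open.
Joint ranges: [-2.59, 2.59], [-0.33, 1.99], [-1.39, 1.29], [0.1, 2.45], [-1.04, 4.18], [0.21, 1.99], [-2.66, 2.66]. Speed limits (rad/s): [2.57, 2.57, 3.14, 3.14, 3.14, 3.14, 3.14].

### API

Orientations are given as [roll, pitch, yaw] about the fixed x, y, z axes, in that order (R = Rz(yaw) Ry(pitch) Rx(roll)).
In Python, from plant import robot gives the robot as it stands. Calls block until the motion is done:
- robot.goto(position, orientation): joint-space move of the TCP to a pose.
- robot.move_straight(position, vel=0.15, attitude=None, contact_N=None): straight line of the TCP; attitude=None keeps the orientation; vel is the mean speed in m/s. With contact_N (N) it stops when the force on the tool has changed by that much, and returns True; else False.
- robot.move_joints(angles): joint-space move.
- robot.grip(opening, strength=None): opening from 0.0 (shut) to 1.0 (fully open); strength is the grip in N (None keeps the last); returns when the fingers have stopped.
- robot.sleep(seconds).
- robot.inverse_kinematics(position, orientation): joint angles nearest the present ones, or None.
- robot.sense(): the state.
- robot.grab_frame(name): name is "scene" or "top"; returns a dict with "image" (400x640x3 uint8, red, green, blue), "range_z" (400x640 float32, m along the optical axis (not along the pixel's ray), 0 where there is no reading), "fx", "fy", "cx", "cy" (pixels), "R" (3x3) and "t" (3): a world point X has camera coordinates R X + t. Camera axes: x right, y down, z forward; pixel columns grow to the right and rows downward; lengths in m; the calibration is good to about 2 mm. A picture is of the moment at which its call begins.
A pose or a line that the arm cannot do raises robot.IKError and nothing moves.
- robot.close_job(): hands the job in; it is judged then, once.
The state is a dict: "t": time; "joint_pos": joint angles; "joint_velocities": joint speeds; "effort": joint torques, N m; "tcp_pos": TCP position; "tcp_rot": TCP orientation; "wrist_force": force on the tool from outside, world axes, zero at the start; "torque": the same for the moment, N m; "opening": opening from 0.0 (shut) to 1.0 (fully open); "gripper_force": force on a finger pad.
Only numpy, scipy, OpenCV 4.12 (cv2) and the standard library are available. Lean on these libraries where they do the work, as an engineer would, in place of code of your own. Each camera call takes 0.05 s, during which the arm holds its last target. There are 200 camera calls.

### The job

Take the spoked wheel by the top of its rim out of the wooden cradle and bring it over the upturned ends of the double J-hook on the wooden post. Still holding it, gently set the rim down on both prongs just behind the upturned ends, at least a finger's width short of the steel collars, so that the hook takes the weight; then, still holding it, slide it back along the prongs until it is flush against both collars, and only then let go. Press lightly (the hook must never feel more than 25 N) and leave the other things on the bench where they are.

Things in the scene. Friction and masses are not known exactly. Their poses are not given: they have to be found in the camera images.
- wheel: Spoked trolley wheel, 0.4 to 0.8 kg, starts upright. 220 mm across; tyre + aluminium rim 30 mm deep radially (inner diameter 160), 22 mm wide, flat sides; hub 40 mm across, 34 long. Origin: hub centre; x = axle. At the start z is up and the spokes sit at the bottom and 60 degrees either side of the top: open window below the rim's top. Pinch the rim there from above.
- cradle: Fixed wooden cradle, 90 x 170 mm, 60 mm high; origin on the table under its centre. The wheel stands on its 12 mm thick floor in a 26 mm wide slot along its y axis; its x is the wheel's axle direction. Low chocks in the slot stop the wheel rolling. Lift the wheel straight up at least 60 mm.
- stand: Fixed wooden post with a dark steel double J-hook: two level round prongs, 12 mm thick, along x at y = -24 and +24 mm. Origin on the table, straight below the middle of the rim when the wheel is home; z up, x from the prongs' free ends back to the post. Bracket plate from x = 71 mm; post front at 78, 90 wide, top 285 high. The hook is rigid; more than 25 N bends it.
- hub_home (a point): Point fixed to the post, at stand x, y = 0, 165 mm above the table: nominal place of the hub's centre once the wheel rests centred on both prongs, home. Nominal only: the hook's bracket is clamped up to 11 mm higher or lower, which is NOT measured and must be felt. A resting wheel has its hub 70 mm below the prongs' axes, axle along x.
- prong_ends (a point): Point fixed to the post, midway between the two upturned ends, at the nominal height of the prongs' axes (235 mm; truly 11 mm lower to 11 mm higher, unmeasured). The upturned ends take up stand x = -52 to -40 mm and rise 14 mm above the prongs' axes; the rim's window must pass over them from the front.
- collars (a point): Point fixed to the post, midway between the front faces of the two steel collars (26 mm across, one round each prong), nominal prong height (same +-11 mm). Faces at stand x = +11 mm: the rim, 22 mm wide, is flush when its middle is at x = 0. Between upturned ends and collars the rim has 29 mm of play to slide.
- spanner: Bystander, not to be disturbed: loose open-ended spanner, 160 mm long, lying flat
- caster: Bystander, not to be disturbed: solid black caster wheel without spokes, 100 mm across, 38 mm high, lying flat; origin under its centre
- tape: Bystander, not to be disturbed: tape measure, 65 x 35 x 65 mm, origin under its centre
- jar: Bystander, not to be disturbed: glass jar, 66 mm across, 85 mm high, origin under its centre
- can: Bystander, not to be disturbed: spray can, 60 mm across, 150 mm high, origin under its centre
- battery: Bystander, not to be disturbed: tool battery, 75 x 110 x 60 mm, origin under its centre
- screwdriver: Bystander, not to be disturbed: screwdriver, 200 mm long, lying flat
Not all that is in view belongs to the job. Leave any pink look-alike of the cradle alone.

How it is judged:
On the way, in this order (a step that is already met when the one before it is completed fails the run):
1. the wheel is lifted by its rim clear of the cradle (contact force between the fingers and wheel above 1 N and height (world z) of wheel above 0.18 m and contact force between wheel and cradle below 0.1 N), for 0.2 s.
2. the rim rests on the prongs between the upturned ends and the collars (middle of the rim 8 mm or more short of home), the hook bearing more than 2 N while the fingers still hold it (contact force between the fingers and wheel above 1 N and contact force between wheel and stand above 2 N and x of wheel in the frame of stand between -0.031 and -0.008 m and y of wheel in the frame of stand between -0.01 and 0.01 m and z of wheel in the frame of stand between 0.149 and 0.183 m), for 0.2 s.
3. the rim is slid home to the collars (within 3 mm), still resting on the prongs and still held (contact force between the fingers and wheel above 1 N and contact force between wheel and stand above 2 N and x of wheel in the frame of stand between -0.003 and 0.004 m and y of wheel in the frame of stand between -0.01 and 0.01 m and z of wheel in the frame of stand between 0.149 and 0.183 m), for 0.2 s.
At the end, for the whole second after the job is handed in: The wheel hangs at rest on the prongs, let go, the hook bearing over 2 N: rim within 3 mm of flush against the collars, hub within 10 mm of midway between the prongs and at resting height, axle level within 4.5 degrees and along the prongs within 3.4 degrees (contact force between wheel and stand above 2 N and x of wheel in the frame of stand between -0.003 and 0.004 m and y of wheel in the frame of stand between -0.01 and 0.01 m and z of wheel in the frame of stand between 0.149 and 0.183 m and angle between the x axis of wheel and the x axis of stand, either way round below 0.06 rad and angle between wheel's own x axis and vertical between 1.49 and 1.65 rad and contact force between the fingers and wheel below 0.1 N and linear speed of wheel below 0.01 m/s and angular speed of wheel below 0.08 rad/s); the robot touches nothing.
It fails at once if the hook and post take more than 25 N from the wheel (contact force between wheel and stand above 25 N).
It fails at once if the fingers push on the hook or post with more than 25 N (contact force between the fingers and stand above 25 N).
It fails at once if a bystander is shifted by more than 30 mm (distance of any of spanner, caster, tape, jar, can, battery, screwdriver from where it was at the start of the episode above 0.03 m).
It also fails if it takes over 72 s, if anything falls off the work surface, if the arm or the gripper's body presses on something with over 40 N, if the wrist force passes 120 N, or if a joint passes its speed limit or range.

## Working session

There is one attempt and no reset: what is moved stays moved. The work goes in short steps, each a Python script; the robot and the scene stay as the last script left them, time stands still between calls to the robot, and variables do not carry over. Pictures are saved under pics/ and viewed, at most 10 in all, crops included, and the job is handed in when it is done.

```bash
ls; mkdir -p pics; python3 - <<'E'
from plant import robot
import cv2,numpy as np
for n in("scene","top"):
    f=robot.grab_frame(n); cv2.imwrite(f"pics/{n}0.png",f["image"][:,:,::-1]); np.savez(f"{n}.npz",**f)
    print(n,f["fx"],f["cx"],f["cy"],f["R"],f["t"])
print(robot.nose_length,robot.sense())
E
```

```text
pics
scene 395.8097430553959 316.72639830643385 199.6244052524784 [[-0.2338333   0.97209084  0.01901022]
 [ 0.63343541  0.16714594 -0.75552751]
 [-0.73761885 -0.16462575 -0.65484104]] [ 0.1413136  -0.21927797  1.68862321]
top 466.9212806639552 320.82601120070865 204.14914013056043 [[-1.85088597e-02 -9.99828673e-01 -2.16211257e-04]
 [-9.74847159e-01  1.80944382e-02 -2.22138714e-01]
 [ 2.22104568e-01 -3.90076136e-03 -9.75015049e-01]] [0.02355035 0.57249701 1.45026601]
0.011 {'t': 0.1, 'joint_pos': array([-1.15491622,  0.46938362, -0.04858803,  1.53353733,  0.02413044,
        1.14100375, -0.08226421]), 'joint_velocities': array([ 0.00160547, -0.00035046, -0.00055287, -0.00244214,  0.00045597,
        0.0007253 ,  0.00074541]), 'effort': array([ 1.23666643e-03, -5.11517394e+01, -4.64643748e-02, -2.38392037e+01,
        1.08492971e-02,  4.34118629e-03, -4.00642165e-06]), 'tcp_pos': array([0.2902124 , 0.60888699, 0.24136666]), 'tcp_rot': array([-3.13984950e+00,  9.01544205e-05,  2.69688316e+00]), 'wrist_force': array([ 0.68132836, -0.02250292,  0.25289696]), 'torque': array([-0.02361454,  0.05339921,  0.0448406 ]), 'gripper_force': 0.0, 'opening': 0.9982844955716086}
```

View pics/scene0.png

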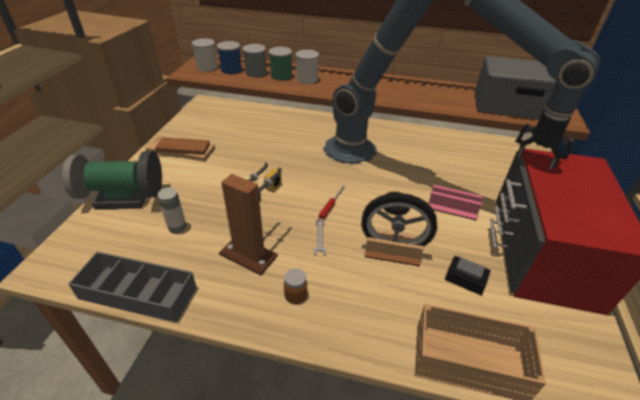

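View pics/top0.png

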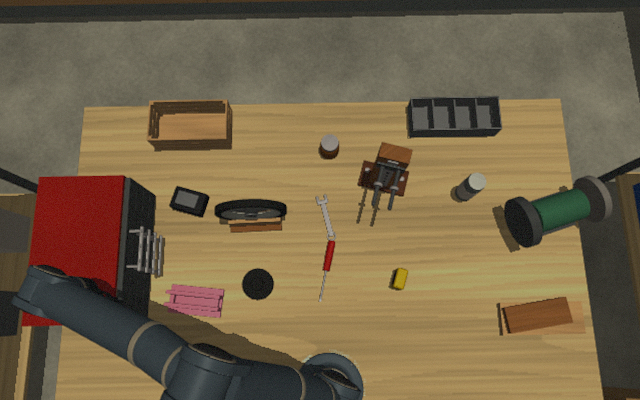

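The scene view shows the wheel at (399,220) in a wooden cradle at (393,250), with the post at (245,222). In the top view the wheel is at (251,210) and the post at (388,175), with its prongs pointing toward the robot at about (378,195).

Cradle candidates in the top view are the brown wooden one at (256,226), which holds the wheel, and the pink one at (195,300), which is the look-alike. The wooden one fits the description. I'll confirm it in a crop.

```bash
python3 - <<'E'
import cv2,numpy as np
t=cv2.imread("pics/top0.png")
a=cv2.resize(t[180:250,200:300],None,fx=6,fy=6,interpolation=cv2.INTER_CUBIC)
b=cv2.resize(t[135:235,345:425],None,fx=6,fy=6,interpolation=cv2.INTER_CUBIC)
cv2.imwrite("pics/c1.png",a);cv2.imwrite("pics/c2.png",b)
f=np.load("top.npz")
def cloud(f):
    d=f["range_z"];v,u=np.mgrid[:400,:640]
    c=np.stack([(u-f["cx"])/f["fx"]*d,(v-f["cy"])/f["fy"]*d,d],-1)
    return (c-f["t"])@f["R"]
P=cloud(f); np.set_printoptions(precision=3,suppress=True)
print("table z",np.median(P[250:300,420:480,2]))
for name,(u0,u1,v0,v1),zs in(("wheel",(205,295,190,240),[(.03,.075),(.15,.2),(.2,.245)]),("stand",(350,420,140,230),[(.01,.03),(.2,.262),(.275,.3)])):
    Q=P[v0:v1,u0:u1].reshape(-1,3)
    for lo,hi in zs:
        q=Q[(Q[:,2]>lo)&(Q[:,2]<hi)]
        if len(q)<4: print(name,lo,len(q));continue
        r=cv2.minAreaRect(q[:,:2].astype(np.float32)*1000)
        print(name,lo,hi,len(q),q.mean(0),q.min(0),q.max(0),r,q[:,2].max())
E
```

```text
table z -0.00018373722099699428
wheel 0.03 0.075 550 [0.533 0.235 0.055] [0.515 0.138 0.03 ] [0.619 0.397 0.075] ((544.7555541992188, 275.12457275390625), (269.91357421875, 78.44071197509766), 74.48004150390625) 0.07466044840760275
wheel 0.15 0.2 223 [0.539 0.217 0.178] [0.528 0.126 0.15 ] [0.558 0.339 0.2  ] ((542.6642456054688, 232.13430786132812), (24.290340423583984, 213.22984313964844), 2.010068416595459) 0.19965420617599353
wheel 0.2 0.245 477 [0.541 0.23  0.221] [0.529 0.151 0.2  ] [0.556 0.313 0.238] ((542.69482421875, 232.2659912109375), (24.493663787841797, 161.53878784179688), 1.5443788766860962) 0.2376636597973724
stand 0.01 0.03 480 [ 0.667 -0.19   0.015] [ 0.608 -0.325  0.01 ] [ 0.808 -0.113  0.03 ] ((706.2047729492188, -215.07656860351562), (213.75399780273438, 191.74981689453125), 86.93538665771484) 0.029612217690373626
stand 0.2 0.262 615 [ 0.602 -0.178  0.242] [ 0.512 -0.234  0.201] [ 0.7   -0.129  0.262] ((603.2431030273438, -179.07778930664062), (88.17993927001953, 177.3118896484375), 74.21221923828125) 0.26195632165995847
stand 0.275 0.3 506 [ 0.667 -0.198  0.285] [ 0.636 -0.244  0.275] [ 0.701 -0.15   0.292] ((666.8778076171875, -198.36404418945312), (90.02705383300781, 49.48333740234375), 73.21534729003906) 0.2923794849434478
```

View pics/c1.png

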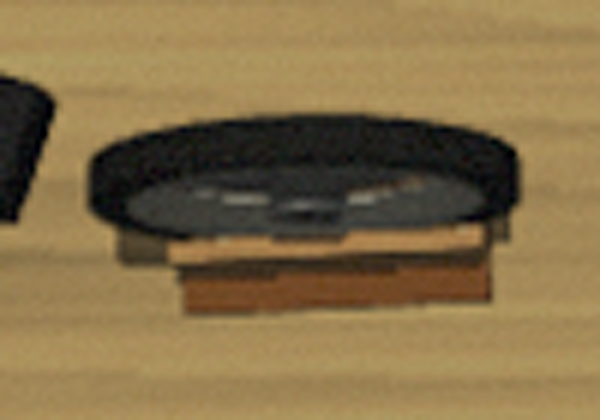

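View pics/c2.png

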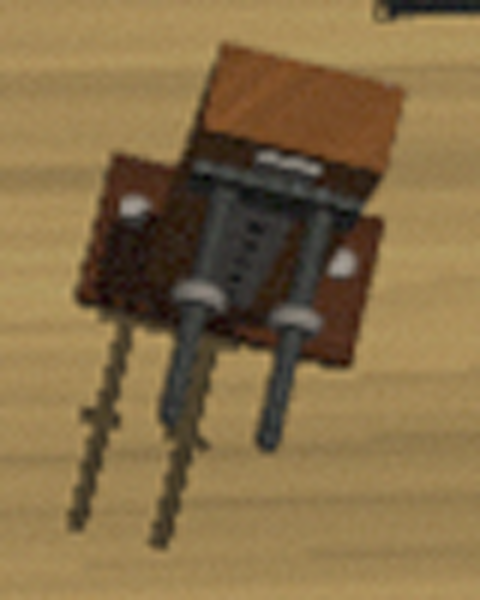

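The first crop confirms the brown wooden cradle under the wheel. The second shows the two prongs with collars at crop (200,297) and (296,320), and upturned ends at about (170,415) and (267,440). Next I'll refine the stand and wheel poses from the depth data.

```bash
cat >h.py <<'E'
import numpy as np
np.set_printoptions(precision=4,suppress=True)
def cloud(f):
    d=f["range_z"];v,u=np.mgrid[:400,:640]
    c=np.stack([(u-f["cx"])/f["fx"]*d,(v-f["cy"])/f["fy"]*d,d],-1)
    return (c-f["t"])@f["R"]
def pix(f,X):
    c=f["R"]@np.asarray(X,float)+f["t"]; return np.array([f["fx"]*c[0]/c[2]+f["cx"],f["fy"]*c[1]/c[2]+f["cy"]])
E
python3 - <<'E'
from h import *
import cv2
f=np.load("top.npz");P=cloud(f)
Q=P[135:235,345:425].reshape(-1,3)
top=Q[(Q[:,2]>.275)&(Q[:,2]<.3)]
print("post top z",np.median(top[:,2]))
r=cv2.minAreaRect((top[:,:2]*1000).astype(np.float32));print(r)
p=Q[(Q[:,2]>.215)&(Q[:,2]<.265)]
best=None
for a in np.radians(np.arange(-22,-9,.5)):
    d=np.array([np.cos(a),np.sin(a)]);n=np.array([-d[1],d[0]])
    o=top[:,:2]; w=np.ptp(np.percentile(o@n,[1,99]));print(round(np.degrees(a),1),"w",round(w,4),"d",np.percentile(o@d,[1,99]),end=" ")
    q=p[:,:2];s=q@d; front=s<np.percentile(top[:,:2]@d,1)-.09
    y=np.sort(q[front]@n); k=np.argmax(np.diff(y)); print(front.sum(),"gap",np.diff(y)[k],(y[:k+1].mean()+y[k+1:].mean())/2,y[k+1:].mean()-y[:k+1].mean(),np.std(y[:k+1]),np.std(y[k+1:]))
a=np.radians(-16.8);d=np.array([np.cos(a),np.sin(a)]);n=np.array([-d[1],d[0]])
fr=np.percentile(top[:,:2]@d,1)
c=((top@np.r_[n,0]).max()+(top@np.r_[n,0]).min())/2
s=p[:,:2]@d-fr+.078; y=p[:,:2]@n-c
o=np.argsort(s)
for lo in np.arange(-.064,.08,.004):
    m=(s>=lo)&(s<lo+.004)
    if m.any(): 
        for g in(y<0,y>0):
            k=m&g
            if k.any(): print(round(lo,3),k.sum(),"y",round(y[k].mean(),4),np.round([y[k].min(),y[k].max()],3),"z90",round(np.percentile(p[k,2],80),4),end=" | ")
        print()
E
```

```text
post top z 0.28464794744057176
((666.8778076171875, -198.36404418945312), (90.02706909179688, 49.483341217041016), 73.21534729003906)
-22.0 w 0.088 d [0.6679 0.7171] 111 gap 0.034422114949227325 0.052260535973657214 0.0477424443971171 0.0035843993735607716 0.0035330598542572577
-21.5 w 0.088 d [0.6687 0.7175] 112 gap 0.034609287243225345 0.047388969588233694 0.0477642219719568 0.003526638513142189 0.00349591719917989
-21.0 w 0.0881 d [0.6696 0.7179] 113 gap 0.03479382390600452 0.042485919759232674 0.04772392080981087 0.0035045254260325726 0.003459605313774371
-20.5 w 0.0879 d [0.6704 0.7183] 113 gap 0.0349757108843835 0.037606592221286664 0.047733900802995805 0.003484780569071596 0.00343193981742101
-20.0 w 0.0878 d [0.6708 0.7187] 113 gap 0.035154934326964614 0.03272440079574315 0.0477402456748253 0.0034674504607841695 0.003407488415099191
-19.5 w 0.0876 d [0.6712 0.7188] 114 gap 0.03533148058518891 0.027803523327546948 0.047815342847781626 0.003462154590987406 0.003386328252544374
-19.0 w 0.0877 d [0.6717 0.7189] 116 gap 0.035505336214375245 0.022934395920491003 0.04777906388308082
[... 5242 characters left out ...]
 z90 0.2426 | 0.048 6 y 0.0245 [0.018 0.029] z90 0.2439 | 
0.052 7 y -0.0235 [-0.029 -0.018] z90 0.244 | 0.052 6 y 0.0234 [0.019 0.029] z90 0.2417 | 
0.056 4 y -0.023 [-0.027 -0.021] z90 0.243 | 0.056 5 y 0.0222 [0.018 0.027] z90 0.2403 | 
0.06 6 y -0.0265 [-0.03 -0.02] z90 0.2431 | 0.06 4 y 0.0213 [0.019 0.025] z90 0.2432 | 
0.064 6 y -0.0224 [-0.027 -0.018] z90 0.2435 | 0.064 9 y 0.0205 [0.001 0.028] z90 0.2437 | 
0.068 56 y -0.0205 [-0.041 -0.   ] z90 0.2496 | 0.068 55 y 0.0211 [0.001 0.041] z90 0.2519 | 
0.072 22 y -0.0185 [-0.042 -0.   ] z90 0.2553 | 0.072 16 y 0.0204 [0.003 0.042] z90 0.2539 | 
0.076 19 y -0.0218 [-0.04  -0.004] z90 0.2592 | 0.076 30 y 0.0251 [0.001 0.043] z90 0.2595 |
```

Stand: origin ≈ (0.568, -0.170), yaw -16.75°, prong axes ≈ 0.2345 m. Wheel: (0.5427, 0.232), yaw ≈ 1.8°. Next I'll grasp and lift.

```bash
cat >>h.py <<'E'
W=np.array([.5427,.232]);WY=np.radians(1.8)
O=np.array([.5678,-.1700]);SY=np.radians(-16.75)
d=np.array([np.cos(SY),np.sin(SY)])
E
python3 - <<'E'
from h import *
from plant import robot
import cv2
def ori(a,k): return [np.pi,0,a+k*np.pi/2]
s=robot.sense();p=s["tcp_pos"]
ok={}
for k in(1,-1):
    A=robot.inverse_kinematics([*W,.33],ori(WY,k));B=robot.inverse_kinematics([*(O-.11*d),.36],ori(SY,k))
    print(k,A,B); ok[k]=A is not None and B is not None
k=min((k for k in ok if ok[k]),key=lambda k:abs(robot.inverse_kinematics([*W,.33],ori(WY,k))[6]))
open("k","w").write(str(k))
robot.move_straight([p[0],p[1],.40],vel=.2)
robot.goto([*W,.33],ori(WY,k))
print(robot.sense()["tcp_pos"])
f=robot.grab_frame("scene");c=f["image"][100:280,300:540,::-1]
cv2.imwrite("pics/pre.png",cv2.resize(c,None,fx=3,fy=3))
print(robot.move_straight([*W,.221],vel=.06,contact_N=6),robot.sense()["tcp_pos"])
robot.grip(0.0,50)
s=robot.sense();print(s["t"],s["opening"],s["gripper_force"],s["wrist_force"])
E
```

```text
1 [-0.7313  0.2681  0.3244  1.6408 -0.0892  1.2473 -0.3579] [-0.5689  0.0442  0.8178  1.8382 -0.0338  1.2733 -0.034 ]
-1 [-0.2879  0.279  -0.2382  1.6145  0.0684  1.2562  2.6345] None
[0.5421 0.2343 0.33  ]
False [0.5429 0.2321 0.2213]
5.3417 0.24600776359280146 50.23065547331498 [ 0.0123 -0.5712  1.0331]
```

View pics/pre.png

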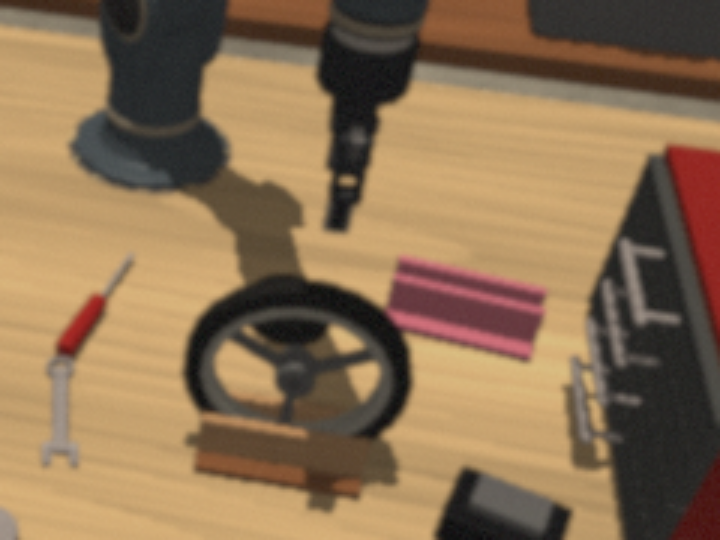

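The picture shows the gripper in line above the wheel rim at crop (295,280), with the wheel in the wooden cradle and the pink one clear of it. The grip closed on 21 mm, which is the rim. Next I'll lift, carry it across, and check the wheel's pose.

```bash
python3 - <<'E'
from h import *
from plant import robot
import cv2
p=robot.sense()["tcp_pos"]
robot.move_straight([p[0],p[1],.36],vel=.08)
robot.sleep(.3);s=robot.sense();print("lifted",s["tcp_pos"],s["wrist_force"],s["opening"])
robot.goto([*(O-.13*d),.36],[np.pi,0,SY+np.pi/2])
robot.move_straight([*(O-.13*d),.287],vel=.08)
robot.sleep(.5);s=robot.sense();print(s["t"],s["tcp_pos"],s["tcp_rot"],s["wrist_force"],s["torque"])
f=robot.grab_frame("top");cv2.imwrite("pics/hold.png",cv2.resize(f["image"][130:290,320:460,::-1],None,fx=3.7,fy=3.7))
P=cloud(f).reshape(-1,3)
# wheel points in stand frame
n=np.array([-d[1],d[0]]);r=P[:,:2]-O
q=np.c_[r@d,r@n,P[:,2]];q=q[(abs(q[:,0]+.13)<.03)&(abs(q[:,1])<.13)&(q[:,2]>.09)&(q[:,2]<.255)]
q=q[(abs(q[:,1])>.035)]
print(len(q),q.min(0),q.max(0),q.mean(0));a=q[:,1]
print("slope x/y",np.polyfit(a,q[:,0],1))
for lo in np.arange(-.12,.12,.02):
    m=(a>lo)&(a<lo+.02)
    if m.sum()>4: print(round(lo+.01,2),m.sum(),np.percentile(q[m,0],[2,98]),q[m,2].max())
E
```

```text
lifted [0.5429 0.2321 0.3599] [ 0.052  -0.2467 -6.3506] 0.24552511502374422
10.5083 [ 0.4433 -0.1325  0.2871] [ 3.1415 -0.0001  1.2785] [-0.1887 -0.0633 -7.1116] [-0.0025  0.011   0.0202]
294 [-0.142  -0.1095  0.0975] [-0.1195  0.1105  0.2546] [-0.1348  0.0531  0.1814]
slope x/y [-0.0171 -0.1339]
-0.11 22 [-0.1416 -0.1208] 0.23318604108522736
-0.09 15 [-0.1406 -0.1199] 0.24992400482803173
0.03 16 [-0.1417 -0.1222] 0.2166460248985996
0.05 61 [-0.1413 -0.1206] 0.25316891767213423
0.07 58 [-0.1414 -0.1234] 0.2522488067538443
0.09 82 [-0.1416 -0.1213] 0.25462680879167493
0.11 40 [-0.1417 -0.1212] 0.23804899292019685
```

View pics/hold.png

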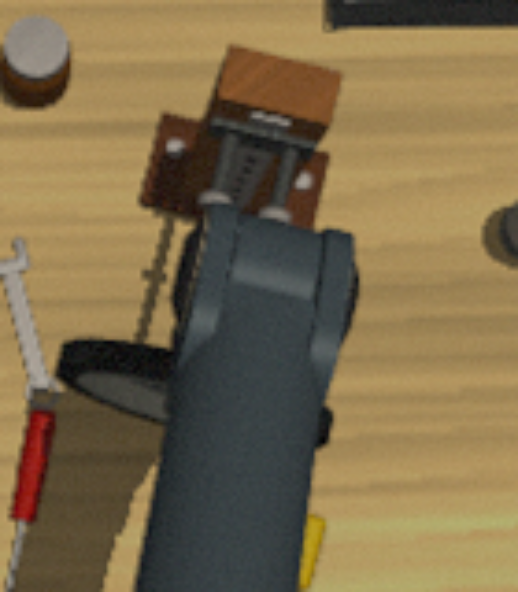

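The picture shows the wheel held upright and square to the post, with its left edge at crop (65,365), in front of the prongs. Measured stand coordinates are x -0.131 and y +0.0005. Next I'll go over the upturned ends and set it down.

```bash
python3 - <<'E'
from h import *
from plant import robot
x=-.019
print("in hit",robot.move_straight([*(O+x*d),.287],vel=.05,contact_N=5))
robot.sleep(.4);s=robot.sense();print(s["tcp_pos"],s["wrist_force"])
if np.linalg.norm(s["tcp_pos"][:2]-O-x*d)<.004:
    print("down hit",robot.move_straight([*(O+x*d),.244],vel=.008,contact_N=5))
    robot.sleep(.5);s=robot.sense();print(s["t"],s["tcp_pos"],(s["tcp_pos"][:2]-O)@d,s["wrist_force"],s["torque"],s["opening"])
E
```

```text
in hit False
[ 0.5496 -0.1645  0.287 ] [-0.7118  0.1542 -6.4907]
down hit True
16.7167 [ 0.5497 -0.1644  0.264 ] -0.018934761633431725 [-0.1799  0.8838  6.9884] [-0.1365  0.0992  0.0043] 0.24641649144728686
```

It touched down at the expected height, but the hook is carrying about 13.5 N. I'll ease that to about 8 N, then slide.

```bash
python3 - <<'E'
from h import *
from plant import robot
z=robot.sense()["tcp_pos"][2];xy=O-.019*d
for i in range(8):
    fz=robot.sense()["wrist_force"][2]
    if fz<2: break
    z+=.0002; robot.move_straight([*xy,z],vel=.01); robot.sleep(.2)
s=robot.sense();print(i,s["t"],s["tcp_pos"],s["wrist_force"],s["torque"])
robot.sleep(.3)
hit=False;x=-.019
print("slide hit",robot.move_straight([*(O+.008*d),z],vel=.008,contact_N=6))
robot.sleep(.4);s=robot.sense();n=np.array([-d[1],d[0]]);w=s["wrist_force"]
print(s["t"],(s["tcp_pos"][:2]-O)@d,s["tcp_pos"],"f along",w[:2]@d,w[:2]@n,w[2],s["torque"],s["opening"])
E
```

```text
1 17.4 [ 0.5498 -0.1645  0.2641] [ 0.8485  0.0315 -0.9249] [-0.1632 -0.2955  0.0519]
slide hit True
18.9 -0.01848176607978893 [ 0.5501 -0.1647  0.264 ] f along 0.06832563902326384 -0.7111872117665625 4.879028585086735 [-0.2765 -0.014  -0.0323] 0.24800808649086933
```

```bash
python3 - <<'E'
from h import *
from plant import robot
s=robot.sense();x=(s["tcp_pos"][:2]-O)@d;z=s["tcp_pos"][2];n=np.array([-d[1],d[0]])
z=.2641
while x<.009:
    w=robot.sense()["wrist_force"]; fz=w[2]
    z+=.0002 if fz>5 else .0001 if fz>1.5 else -.0001 if fz<-2.5 else 0
    x+=.001
    h=robot.move_straight([*(O+x*d),z],vel=.01,contact_N=10); robot.sleep(.08)
    s=robot.sense();w=s["wrist_force"]
    print(round(x,4),h,"act",round((s["tcp_pos"][:2]-O)@d,4),round(s["tcp_pos"][2],4),"f",np.round([w[:2]@d,w[:2]@n,w[2]],1),s["torque"])
    if w[:2]@d<-5 or w[2]>12 or h: break
print(s["t"])
E
```

```text
-0.0175 False act -0.0183 0.264 f [-3.7  0.4  5.9] [ 0.0906  0.8507 -0.0379]
-0.0165 False act -0.0178 0.264 f [-5.  -0.4  5.2] [ 0.168   1.2425 -0.    ]
-0.0155 False act -0.017 0.264 f [-5.4 -0.4  3.9] [ 0.1274  1.2218 -0.0315]
20.0167
```

Friction while sliding is about 4–5 N, so I'll lighten the bearing load to about 5 N and continue.

```bash
cat >slide.py <<'E'
from h import *
from plant import robot
s=robot.sense();x=-.0155;z=.2644;n=np.array([-d[1],d[0]])
while x<.010:
    fz=robot.sense()["wrist_force"][2]
    z+=.0002 if fz>3 else .0001 if fz>0 else -.0001 if fz<-3.5 else 0
    x+=.001
    h=robot.move_straight([*(O+x*d),z],vel=.01,contact_N=10); robot.sleep(.08)
    s=robot.sense();w=s["wrist_force"];a=(s["tcp_pos"][:2]-O)@d
    print(round(x,4),h,"act",round(a,4),round(z,4),round(s["tcp_pos"][2],4),"f",np.round([w[:2]@d,w[:2]@n,w[2]],1))
    if w[:2]@d<(-7 if a<-.004 else -6) or w[2]>9 or h: break
print(s["t"],s["tcp_rot"],s["torque"])
E
python3 slide.py
```

```text
-0.0145 False act -0.0162 0.2646 0.264 f [-5.7 -0.6  4.9]
-0.0135 False act -0.015 0.2648 0.264 f [-5.4 -0.6  2.6]
-0.0125 False act -0.0131 0.2649 0.2641 f [-2.7 -1.3 -1.1]
-0.0115 False act -0.0112 0.2649 0.2643 f [-0.  -0.5 -5.9]
-0.0105 False act -0.0104 0.2648 0.2645 f [-1.1 -0.5 -6.9]
-0.0095 False act -0.0095 0.2647 0.2647 f [-0.9  0.3 -6.5]
-0.0085 False act -0.0085 0.2646 0.2646 f [ 0.7  0.5 -6.9]
-0.0075 False act -0.0075 0.2645 0.2645 f [-0.2  0.3 -6.4]
-0.0065 False act -0.0065 0.2644 0.2644 f [ 0.1 -0.8 -6.2]
-0.0055 False act -0.0055 0.2643 0.2643 f [-0.3  0.4 -7. ]
-0.0045 False act -0.0044 0.2642 0.2643 f [ 0.2 -0.1 -7.3]
-0.0035 False act -0.0034 0.2641 0.2642 f [-0.8 -0.7 -5.7]
-0.0025 False act -0.0025 0.264 0.2641 f [-0.  -1.4 -4.8]
-0.0015 False act -0.0015 0.2639 0.2641 f [-2.5 -0.4 -2.2]
-0.0005 False act -0.0004 0.2639 0.2641 f [-1.5 -1.3 -1.5]
0.0005 False act 0.0003 0.2639 0.264 f [-4.1 -0.4 -0.9]
0.0015 False act 0.0004 0.2639 0.264 f [-6.9 -1.1  2.2]
25.6833 [-3.1275 -0.0004  1.2788] [0.1796 1.5691 0.0705]
```

```bash
python3 - <<'E'
from h import *
from plant import robot
n=np.array([-d[1],d[0]])
for x,z in((.0018,.2641),(.0024,.2642),(.003,.2642)):
    h=robot.move_straight([*(O+x*d),z],vel=.01,contact_N=10); robot.sleep(.3)
    s=robot.sense();w=s["wrist_force"];a=(s["tcp_pos"][:2]-O)@d
    print(x,h,round(a,4),round(s["tcp_pos"][2],4),np.round([w[:2]@d,w[:2]@n,w[2]],1),s["tcp_rot"])
    if w[:2]@d<-9.5 or w[2]>9: break
E
```

```text
0.0018 False 0.0004 0.264 [-7.6 -0.3  1.6] [-3.1267 -0.0004  1.2788]
0.0024 False 0.0005 0.264 [-9.1 -0.   2.8] [-3.1253 -0.0006  1.2789]
0.003 False 0.0005 0.264 [-10.    0.2   3.7] [-3.1239 -0.0007  1.279 ]
```

It has stalled firmly at x ≈ 0.0005, so it's flush on the collars. Next I'll relax the push, release, and retreat upward.

```bash
python3 - <<'E'
from h import *
from plant import robot
import cv2
n=np.array([-d[1],d[0]])
def st(m):
    s=robot.sense();w=s["wrist_force"];print(m,round(s["t"],2),s["tcp_pos"],round((s["tcp_pos"][:2]-O)@d,4),np.round([w[:2]@d,w[:2]@n,w[2]],1))
robot.move_straight([*(O+.0013*d),.2641],vel=.005);robot.sleep(.5);st("relax")
robot.grip(.7);robot.sleep(.3);st("open")
p=robot.sense()["tcp_pos"]
print(robot.move_straight([p[0],p[1],.38],vel=.06,contact_N=8));st("up")
robot.goto([*(O-.13*d),.42],[np.pi,0,SY+np.pi/2])
robot.goto([.45,.15,.42],[np.pi,0,SY+np.pi/2]);robot.sleep(.5);st("clear")
f=robot.grab_frame("top");cv2.imwrite("pics/end.png",cv2.resize(f["image"][130:240,330:440,::-1],None,fx=5,fy=5))
P=cloud(f).reshape(-1,3);r=P[:,:2]-O
q=np.c_[r@d,r@n,P[:,2]];q=q[(abs(q[:,0])<.022)&(abs(q[:,1])<.115)&(q[:,2]>.1)&(q[:,2]<.29)]
for lo in np.arange(-.12,.12,.02):
    m=(q[:,1]>lo)&(q[:,1]<lo+.02)
    if m.sum()>4: print(round(lo+.01,2),m.sum(),np.percentile(q[m,0],[2,98]),q[m,2].max())
print(q[:,1].min(),q[:,1].max())
E
```

```text
relax 28.32 [ 0.5681 -0.1702  0.264 ] 0.0004 [-5.7 -0.7  1.4]
open 29.08 [ 0.5691 -0.1704  0.2641] 0.0014 [ 0.1 -0.8  0.9]
False
up 31.17 [ 0.569  -0.1703  0.3797] 0.0012 [ 0.5 -2.  -0.2]
clear 33.37 [0.45   0.1498 0.4201] -0.205 [ 0.2  0.8 -0.7]
-0.11 29 [-0.0118  0.0097] 0.21167271377884234
-0.09 109 [-0.0124  0.0101] 0.2442753380481211
-0.07 143 [-0.0116  0.0101] 0.259807616877937
-0.05 111 [-0.0118  0.0094] 0.27255591947431657
-0.03 103 [-0.0192  0.0202] 0.27769058051324186
-0.01 141 [-0.0181  0.0104] 0.28383850113764214
0.01 127 [-0.0177  0.0094] 0.2795348875769687
0.03 108 [-0.0195  0.0119] 0.27774542615904046
0.05 108 [-0.0118  0.0103] 0.27059410155093644
0.07 132 [-0.0123  0.0089] 0.2604666734848274
0.09 119 [-0.0124  0.0099] 0.23917592767646312
0.11 42 [-0.0126  0.0097] 0.2140398849701076
-0.10976268427506909 0.11030751342478849
```

View pics/end.png

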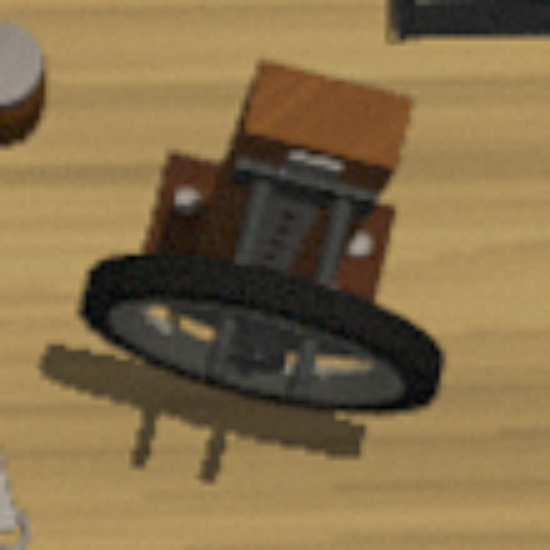

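The picture shows the wheel hanging on both prongs against the collars, with its rim from crop (85,300) to (440,370). It is square and centred, with its middle at x ≈ -0.001. I'm handing in.

```bash
python3 -c "
from plant import robot
print(robot.close_job())"
```

```text
the job is handed in; nothing more can be done
None
```

The wheel hangs centred on both prongs and flush against the collars, released with the arm clear, and the job is handed in at about 34 s; while sliding it back the prongs were unloaded for part of the travel (about 8 mm), and the verdict was not shown.

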